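Snug the gland nut of the wash-water valve

TASK

Run the slack brass gland nut of the re-packed stop valve clockwise with the fingers until it is just finger-tight, then put the ring wrench on it, gently, and turn it a quarter turn further, no more. Lay the wrench back flat on its wooden rest board, and leave the other things on the bench where they are.

Things in the scene. Friction and masses are not known exactly. Their poses are not given: they have to be found in the camera images.
- valve: brass stop valve fixed on a plywood board (90 x 180 x 12 mm, copper pipe along its y). Origin: on the table straight below the spindle, centre of the board's underside; z up is the axis of spindle, follower and nut. Steel spindle 9 mm thick, its top 116 mm above the table; bonnet under the nut 26 mm thick. Fixed; place and yaw vary.
- nut: brass hexagon gland nut, captive on the valve, tightens clockwise seen from above (no visible rise or fall). Origin on the axis under its round flange, 62 mm above the table. Flange 37 mm across, 4 mm high; hexagon 28 mm across flats, 66 to 96 mm above the table; 4 mm cone on top. x axis: normal of the flat with the red stripe; the other flats follow every 60 degrees.
- nut_mid (a point): on the nut's axis, mid-height of the hexagon, 81 mm above the table. Brass slightly greasy: a weak grip slips. The nut starts slack, 35 to 95 degrees short of finger-tight, and runs against some 0.08 N m of drag. Finger-tight is where it meets the follower: the torque jumps, and above about 0.6 N m nut and follower turn on together. Only the drag keeps it from turning back.
- follower: copper gland follower, a sleeve 17 mm across round the spindle, showing 3.5 mm above the nut. It stands still while the nut is run down and turns only with a nut that bears on it, under about 0.6 N m; it never turns back. Origin on the axis, 62 mm above the table, x axis towards its white pip.
- follower_pip (a point): small white pip on the follower's top, 7.5 mm from the axis, 103.5 mm above the table; the angle it has gone round since the start is the extra turn past finger-tight
- wrench: loose steel double-ended offset ring wrench, 0.18 to 0.29 kg, 190 mm long, lying on the rest board. Origin under the middle of the handle, level with the underside of both rings; x along the handle to the large ring, z up. Small ring at x = -75 mm, hole 19 mm (does not fit). Handle: straight bar, x = -40 to 40 mm, 14 mm wide, 12 mm high, its underside 24 mm above that of the rings.
- wrench_grip (a point): centre of the wrench's handle bar, 30 mm above the underside of the rings, 75 mm from the large ring's centre: the place to grip it, fingers on the two sides of the bar
- wrench_ring (a point): centre of the large ring's hole, at its underside. Hexagonal hole 30 mm across flats (1 mm play each side on the nut, about 7 degrees of free turn either way), 42 mm outside, 12 mm high; two of its flats are square to the wrench's x, so it fits when that is normal to a flat of the nut. Fully on, it rests on the nut's flange, its underside 66 mm above the table.
- rest: wooden rest board for the wrench, 250 x 80 x 10 mm, fixed on the table, long along its x. Origin at the centre of its underside.
- handwheel: red valve handwheel taken off the spindle, 70 mm across, 14 mm high, lying flat. Bystander, loose; origin at its underside.
- bowl: shallow black burnished bowl, 116 mm across, 45 mm high. Bystander, loose; origin at its underside.
- cup: small black cup, 60 mm across, 40 mm high. Bystander, loose; origin at its underside.
- jar: lidded terracotta jar, 96 mm across, 120 mm high. Bystander, loose; origin at its underside.
- stone: grey-brown polishing stone, 72 mm across, 34 mm high. Bystander, loose; origin at its underside.
- brush: brush lying on the table. Bystander, loose; origin at its underside.
- slipcup: terracotta slip cup, 68 mm across, 55 mm high. Bystander, loose; origin at its underside.
Things that resemble listed ones, but are neither listed nor needed, are in the scene too. What is shaped like the valve but green is not meant.

How it is judged:
On the way, in this order (a step that is already met when the one before it is completed fails the run):
1. the nut is finger-tight, run there by the fingers: within 8 degrees of bearing on the follower, the follower turned less than 17 degrees (angle between the x axis of nut and the x axis of follower, either way round below 0.14 rad and distance of follower_pip from where it was at the start of the episode below 0.00222 m and contact force between the fingers and nut above 0.5 N), for 0.1 s.
2. the wrench on the nut has taken the follower at least 45 degrees round (distance of follower_pip from where it was at the start of the episode above 0.00574 m and contact force between wrench and nut above 0.5 N), for 0.05 s.
At the end, for the whole second after the job is handed in: The follower has been turned 70 to 112 degrees from its start (a quarter turn past finger-tight), the nut still bears on it (not backed off more than 14 degrees), and the wrench lies flat (within 6 degrees), right way up and still on its wooden rest board, clear of the nut (distance of follower_pip from where it was at the start of the episode between 0.0086 and 0.01244 m and angle between the x axis of nut and the x axis of follower, either way round below 0.25 rad and contact force between wrench and rest above 0.5 N and angle between wrench's own z axis and vertical below 0.1 rad and z of wrench in the frame of rest below 0.016 m and contact force between wrench and nut below 0.1 N and linear speed of wrench below 0.02 m/s); the robot touches nothing.
It fails at once if the fingers load the nut after it has been forced more than 20 degrees past finger-tight (the extra turn is for the wrench) (contact force between the fingers and nut above 2 N and distance of follower_pip from where it was at the start of the episode above 0.0026 m).
It fails at once if the wrench bears on the nut while the nut is more than 25 degrees short of finger-tight (contact force between wrench and nut above 2 N and angle between the x axis of nut and the x axis of follower, either way round above 0.44 rad).
It fails at once if the wrench is pressed on the nut with more than 30 N before the ring is down over the hexagon (its underside still more than 14 mm above the flange) (contact force between wrench and nut above 30 N and z of wrench_ring in the frame of nut above 0.018 m).
It fails at once if one of the seven other things on the bench is pushed more than 25 mm (distance of any of handwheel, bowl, cup, jar, stone, brush, slipcup from where it was at the start of the episode above 0.025 m).
It fails at once if one of the upright things (bowl, cup, jar, stone, slip cup, handwheel) is tipped more than 20 degrees (angle between any of handwheel, bowl, cup, jar, stone, slipcup's own z axis and vertical above 0.35 rad).
It also fails if it takes over 72 s, if anything falls off the work surface, if the arm or the gripper's body presses on something with over 40 N, if the wrist force passes 120 N, or if a joint passes its speed limit or range.

ROBOT

A 7-joint arm with a two-finger parallel gripper is mounted at the origin on the work surface. World frame = base frame: x ahead of the robot, y to its left, z up, the work surface at z = 0. Lengths are in m, angles in rad, forces in N, time in s.
With the tool pointing down it reaches from about 0.35 to 0.9 m from the base axis. Payload 8.1 kg.
Tool frame: the origin (TCP) lies on the centre line of the jaws, within the pads' length; the fingertips stand 8 mm ahead of it and the grasp point (between the pads) lies 11 mm behind it; z points along the fingers, y is the direction in which the jaws open and shut (so a half turn about z gives the same grasp; the last joint's range is limited). The gripper opens to 85 mm and grips with 20 to 120 N. Pads are 22 mm wide; open, the fingers measure 114 mm over their backs; the gripper's body (76 mm by 85 mm) begins 54 mm behind the grasp point. The pads swing forward as they close: fully open they stand 13 mm farther back than shut.
Start: joints at [-0.103, 0.434, 0.025, 1.573, -0.012, 1.134, -0.075], TCP at [0.625, -0, 0.239] pointing down, gripper open.
Joint ranges: [-2.62, 2.62], [-0.44, 2.09], [-1.27, 1.32], [0.08, 2.57], [-1.32, 4.46], [0.12, 2], [-2.74, 2.74]. Speed limits (rad/s): [2.22, 2.22, 3.01, 3.01, 3.14, 3.14, 3.14].

INTERFACE

Orientations are given as a rotation vector (axis times angle).
In Python, from bench import robot, imaging, finder gives the robot as it stands. The module is installed in compiled form; this text tells all that it offers.
- The arm moves only by the tool drive_tool, never from a script. Its argument "motion" is a list of rows, each a list of 5 numbers: the shift along the tool's x, y, z in cm, then the turn about the tool's z in degrees, then the opening, from 0 (shut) to 1 (fully open). A call has 1 to 10 rows; each row shifts and turns the commanded pose from where the row before left it, along the tool's axes as they then stand; what a row does not reach is not made up. A row lasts 1/12 s, in which the tool goes at most 41.7 mm and 7.16 degrees, less where a joint would pass 70% of its speed; a pose out of reach is approached as far as the arm can. A call with a gripper value outside its range is refused whole. The fingers move at their own pace and stop on an object; "newtons" is the grip in N (left out, the last holds). Time passes only in rows, so rows that do not move let the fingers close. It gives the time, the measured TCP pose, the force and the opening at its end, in the units of the state.
- robot.read_state(): the state, without advancing time (a new reading comes with each control period).
- imaging.grab_frame(name): name is "scene" or "side" or "wrist"; returns the picture (400x640x3 uint8, blue, green, red); there is no depth.
- imaging.camera_info(name): a dict with "intrinsics" (3x3 intrinsics, pixels), "eye" and "rotation" of the camera in the world; the wrist camera has in their place "T_tool_cam" (4x4, takes a point from camera to tool coordinates, whose origin is the TCP and whose axes are the flange's). Camera axes: x right, y up, looking along -z (the intrinsics and any distortion apply to the point x, -y, -z); pixel columns grow to the right and rows downward; lengths in m; the calibration is good to about 2 mm. A picture is of the moment at which its call begins: read the wrist's pose just before it. camera_info takes no time and is no camera call.
- robot.job_done(): hands the job in, once; it reports no verdict.
Trained networks look in the newest picture that a camera, given by its name, has taken for a name from the list of things; names that differ only in an ending like _2 or _b are one class to them, and where a whole thing is asked for, a point or a joint stands for the part that bears it (a point fixed in the world has none). Each returns a list of dicts, best first, with "p" (0 to 1); they miss things now and then, are a little off and sometimes report something else, mostly with a low value. They report only what shows in the picture. A call takes as long as a camera call. They do not tell look-alikes from the thing itself.
- finder.boxes_of(camera, label): "box" ([left, top, width, height] in pixels, round what is visible of it).
- finder.trace(camera, label): "region" (400x640 bool, what is visible of it) and "box" ([left, top, width, height] in pixels, round what is visible of it).
- finder.pinpoint(camera, label): "pixel" ([column, row] in pixels: a listed point, or the origin of a listed thing).
The state is a dict: "time_s": time; "qpos": joint angles; "joint_velocities": joint speeds; "tau": joint torques, N m; "ee_pos": TCP position; "eef_rot": TCP orientation; "contact_force": force on the tool from outside, world axes, zero at the start; "wrist_torque": the same for the moment, N m; "width": finger opening in m.
Only numpy, scipy, OpenCV 4.12 (cv2) and the standard library are available. Lean on these libraries where they do the work, as an engineer would, in place of code of your own. Each camera call takes 0.05 s, during which the arm holds its last target. There are 200 camera calls.

## Working session

There is one attempt and no reset: what is moved stays moved. The work goes in short steps, Python scripts to look and compute and a tool call to move; the robot and the scene stay as the last step left them, time stands still between calls to the robot, and variables do not carry over. Pictures are saved under pics/ and viewed, about 8 in all and at most 12, crops included, and the job is handed in when it is done.

Besides the shell and the picture viewer there is one more tool, called after ">>>" as name(argument=value, ...), one argument or row to a line, values as JSON. drive_tool: Moves the arm, as the interface text tells. Its arguments: {"type":"object","properties":{"motion":{"type":"array"},"newtons":{"type":"number"}},"required":["motion"]}

```bash
mkdir -p pics; cat > h.py <<'E'
import numpy as np, cv2, json
from bench import robot, imaging, finder
from scipy.spatial.transform import Rotation as R
def cam(name, st=None):
    c=imaging.camera_info(name); K=np.array(c["intrinsics"])
    if "T_tool_cam" in c:
        st=st or robot.read_state(); T=np.array(c["T_tool_cam"])
        Rt=R.from_rotvec(st["eef_rot"]).as_matrix()
        return K, Rt@T[:3,3]+np.array(st["ee_pos"]), Rt@T[:3,:3], c
    return K, np.array(c["eye"]), np.array(c["rotation"]), c
def ray(C,px):
    K,e,Rm,_=C; d=np.linalg.inv(K)@[px[0],px[1],1]; d=Rm@(d*[1,-1,-1]); return e,d
def onz(C,px,z):
    e,d=ray(C,px); return e+d*(z-e[2])/d[2]
def proj(C,P):
    K,e,Rm,_=C; p=Rm.T@(np.array(P)-e)*[1,-1,-1]; p=K@p; return p[:2]/p[2]
E
python3 - <<'E'
from h import *
for n in ("scene","side","wrist"):
    st=robot.read_state(); im=imaging.grab_frame(n); cv2.imwrite(f"pics/{n}0.png",im)
    c=cam(n,st); print(n,{k:np.round(v,3).tolist() if not isinstance(v,str) else v for k,v in c[3].items()})
    for l in ("valve","nut","nut_mid","follower_pip","wrench_grip","wrench_ring","wrench","rest"):
        print(l,[(np.round(d["pixel"]).tolist(),round(d["p"],2)) for d in finder.pinpoint(n,l)][:4])
print(st)
a=[cv2.imread(f"pics/{n}0.png") for n in ("scene","side")]
cv2.imwrite("pics/a.png",np.vstack(a)[:, :])
E
```

```text
scene {'intrinsics': [[395.796, 0.0, 323.008], [0.0, 395.796, 196.865], [0.0, 0.0, 1.0]], 'eye': [1.344, -0.391, 1.005], 'rotation': [0.709, 0.455, 1.064]}
valve [([218.0, 193.0], 0.95), ([342.0, 229.0], 0.77), ([322.0, 183.0], 0.56)]
nut [([327.0, 172.0], 0.63), ([213.0, 180.0], 0.45), ([343.0, 216.0], 0.42)]
nut_mid [([343.0, 212.0], 0.6), ([325.0, 169.0], 0.45), ([343.0, 230.0], 0.38), ([344.0, 216.0], 0.38)]
follower_pip [([323.0, 164.0], 0.6), ([214.0, 173.0], 0.57), ([340.0, 209.0], 0.43)]
wrench_grip [([253.0, 244.0], 0.69), ([253.0, 235.0], 0.52)]
wrench_ring [([264.0, 259.0], 0.8), ([384.0, 167.0], 0.56)]
wrench [([254.0, 244.0], 0.58), ([255.0, 236.0], 0.44)]
rest [([253.0, 238.0], 0.79), ([198.0, 297.0], 0.33)]
side {'intrinsics': [[451.872, 0.0, 317.546], [0.0, 451.872, 197.996], [0.0, 0.0, 1.0]], 'eye': [0.068, 0.951, 0.836], 'rotation': [0.294, -1.252, -2.433]}
valve [([362.0, 256.0], 0.93), ([442.0, 194.0], 0.73), ([299.0, 224.0], 0.57), ([354.0, 181.0], 0.34)]
nut [([367.0, 239.0], 0.64), ([444.0, 183.0], 0.47), ([299.0, 208.0], 0.42)]
nut_mid [([298.0, 201.0], 0.71),
[... 947 characters left out ...]
1)]
{'time_s': 0.9, 'qpos': array([-0.10263253,  0.43447435,  0.0250053 ,  1.57320288, -0.01158561,
        1.1340197 , -0.07510919]), 'joint_velocities': array([ 0.00115565, -0.00089703,  0.00059475, -0.00040459, -0.00064312,
        0.00093745, -0.00097526]), 'tau': array([-4.77285485e-04, -6.70282245e+01,  1.02291975e+00, -3.16567647e+01,
        1.54381071e-02,  2.09126978e-03,  2.69379655e-05]), 'ee_pos': array([ 6.25005525e-01, -1.46047545e-05,  2.39337736e-01]), 'eef_rot': array([2.22147531e+00, 2.22134139e+00, 2.15625223e-05]), 'contact_force': array([-0.43994148, -0.27825909, -0.7124415 ]), 'wrist_torque': array([ 0.03183674, -0.01141072, -0.00924043]), 'width': 0.08526844664764112}
```

View image.

```bash
sed -i 's/np.array(c\["rotation"\]), c/R.from_rotvec(c["rotation"]).as_matrix(), c/' h.py
python3 - <<'E'
from h import *
s=cv2.imread("pics/scene0.png");w=cv2.imread("pics/wrist0.png");d=cv2.imread("pics/side0.png")
cv2.imwrite("pics/b.png",np.hstack([np.vstack([cv2.resize(s[100:340,100:500],(450,270)),cv2.resize(d[100:340,150:550],(450,270))])[:, :800], np.zeros((540,1,3),np.uint8)]))
C=cam("scene");D=cam("side");W=cam("wrist")
print("wrist",[np.round(onz(W,p,.081),3) for p in ((268,138),(22,387),(28,92))],"wr",np.round(onz(W,(242,341),.04),3),np.round(onz(W,(299,325),.01),3))
print("scene",[np.round(onz(C,p,.081),3) for p in ((343,212),(325,169),(212,178))],np.round(onz(C,(253,235),.04),3),np.round(onz(C,(264,259),.01),3))
print("side",[np.round(onz(D,p,.081),3) for p in ((298,201),(369,233),(449,175))],np.round(onz(D,(356,173),.04),3),np.round(onz(D,(333,174),.01),3))
E
```

```text
wrist [array([0.567, 0.044, 0.081]), array([ 0.222, -0.281,  0.081]), array([0.344, 0.086, 0.081])] wr [ 0.504 -0.245  0.04 ] [ 0.582 -0.244  0.01 ]
scene [array([0.572, 0.04 , 0.081]), array([0.353, 0.08 , 0.081]), array([ 0.225, -0.301,  0.081])] [ 0.504 -0.246  0.04 ] [ 0.587 -0.242  0.01 ]
side [array([0.574, 0.032, 0.081]), array([0.341, 0.081, 0.081]), array([ 0.214, -0.285,  0.081])] [ 0.501 -0.237  0.04 ] [ 0.586 -0.244  0.01 ]
```

View pics/b.png

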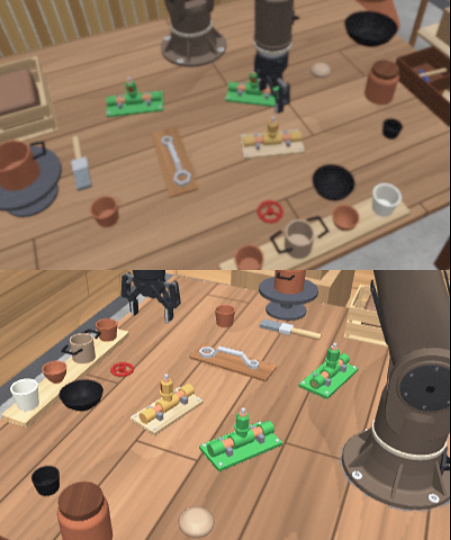

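View pics/wrist0.png

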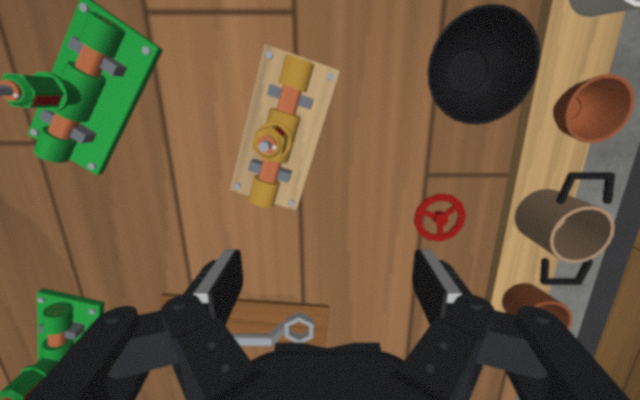

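The wanted valve is the brass one at wrist pixel (270,140). The look-alikes are the green valves at (75,90) and (70,335). The wrench is at (250,335), and its large ring at (299,327). I'll move over the brass nut for the close check.

>>> drive_tool(
  motion=[
    [1.3, -1.8, 1.3, 0, 1],
    [1.3, -1.8, 1.3, 0, 1],
    [1.4, -1.9, 1.3, 0, 1],
    [0, 0, 0, 0, 1],
    [0, 0, 0, 0, 1],
  ],
)

```text
time_s: 1.77
ee_pos: [0.5689, 0.0409, 0.1999]
eef_rot: [-2.218, -2.223, 0.001]
contact_force: [1.1, -1.3, -0.0]
width: 0.0853
```

```bash
python3 - <<'E'
from h import *
st=robot.read_state(); im=imaging.grab_frame("wrist"); cv2.imwrite("pics/w1.png",im)
W=cam("wrist",st); print(st["time_s"],st["ee_pos"],st["eef_rot"])
for l,z in (("nut_mid",.081),("follower_pip",.1035),("nut",.062),("valve",0),("follower",.062)):
    print(l,[(np.round(d["pixel"],1).tolist(),round(d["p"],2),np.round(onz(W,d["pixel"],z),4).tolist()) for d in finder.pinpoint("wrist",l)][:3])
p=proj(W,[.57,.04,.09]).astype(int);print(p)
c=im[p[1]-60:p[1]+60,p[0]-80:p[0]+80]
cv2.imwrite("pics/w1c.png",cv2.resize(c,None,fx=5,fy=5,interpolation=cv2.INTER_CUBIC))
E
```

```text
1.7667 [0.56888306 0.04093923 0.19991935] [-2.21845948e+00 -2.22282394e+00  1.47823517e-03]
nut_mid [([66.5, 143.0], 0.98, [0.3456, 0.0847, 0.081]), ([327.7, 194.0], 0.76, [0.5688, 0.0396, 0.081])]
follower_pip [([337.8, 205.8], 0.75, [0.5772, 0.0364, 0.1035]), ([59.2, 150.2], 0.74, [0.3582, 0.0822, 0.1035]), ([324.7, 191.3], 0.67, [0.5663, 0.049, 0.1035])]
nut [([331.1, 189.3], 0.87, [0.5721, 0.0383, 0.062]), ([87.4, 138.5], 0.69, [0.349, 0.0862, 0.062])]
valve [([128.4, 126.1], 0.94, [0.3478, 0.0923, 0.0]), ([327.7, 170.9], 0.58, [0.5688, 0.042, 0.0])]
follower [([87.9, 136.2], 0.82, [0.35, 0.0883, 0.062]), ([326.9, 189.3], 0.74, [0.5681, 0.0383, 0.062])]
[329 196]
```

View pics/w1c.png

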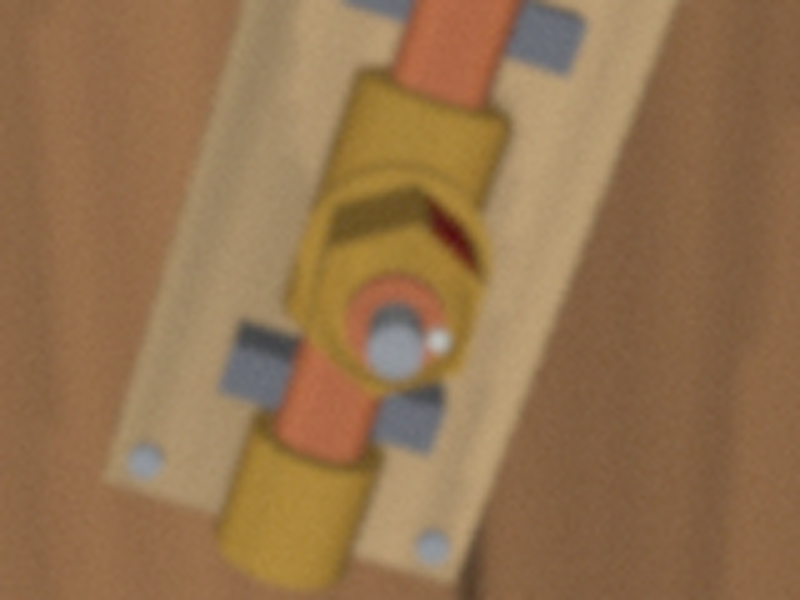

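```bash
python3 - <<'E'
from h import *
st=robot.read_state(); W=cam("wrist",st); im=cv2.imread("pics/w1.png")
o=np.array([249,136]); sp=onz(W,o+np.array([395,350])/5-.4,.116); pip=onz(W,o+np.array([438,341])/5-.4,.1035); fo=onz(W,o+np.array([397,325])/5-.4,.1035)
print(sp,pip,fo)
# board corners -> valve
c=np.array([*sp[:2],0])
a=pip-c; print("pip ang",np.degrees(np.arctan2(a[1],a[0])),np.hypot(*a[:2]))
b,g,r=[im[...,i].astype(int) for i in range(3)]
m=(r>60)&(g<r*.45)&(b<r*.6); m[:, :300]=0;m[:,360:]=0;m[:150]=0;m[220:]=0
ys,xs=np.nonzero(m); print(len(xs))
for th in range(25,60,3):
    n=np.array([np.cos(np.radians(th)),np.sin(np.radians(th)),0]); t=np.array([-n[1],n[0],0]); P=[]
    for x,y in zip(xs,ys):
        e,d=ray(W,(x,y)); s=(.014-(e-c)@n)/(d@n); P.append(e+d*s-c)
    P=np.array(P); T=P@t; print(th,"t",np.round([T.min(),T.mean(),T.max()],4),"z",np.round([P[:,2].min(),P[:,2].mean(),P[:,2].max()],3))
# overlay
S=5; v=cv2.resize(im[136:256,249:409],None,fx=S,fy=S,interpolation=cv2.INTER_CUBIC)
def poly(pts,col):
    q=np.array([(proj(W,p)-o+.4)*S for p in pts]).astype(int); cv2.polylines(v,[q],True,col,1)
for th,col in ((38,(0,255,0)),(45,(255,255,0)),(52,(255,0,255))):
    poly([c+[.01617*np.cos(np.radians(th+30+60*k)),.01617*np.sin(np.radians(th+30+60*k)),.096] for k in range(6)],col)
poly([c+[.0185*np.cos(k/5),.0185*np.sin(k/5),.066] for k in range(31)],(255,255,255))
cv2.imwrite("pics/ov.png",v)
E
```

```text
[0.57086308 0.03921958 0.116     ] [0.57805141 0.03628279 0.1035    ] [0.57122721 0.03910786 0.1035    ]
pip ang -22.222441984201033 0.007765099638474065
23
25 t [-0.0013  0.0075  0.0144] z [0.077 0.093 0.112]
28 t [-0.0017  0.0058  0.0118] z [0.076 0.089 0.105]
31 t [-0.0022  0.0044  0.0097] z [0.075 0.087 0.099]
34 t [-0.0026  0.0032  0.008 ] z [0.075 0.085 0.095]
37 t [-0.003   0.0022  0.0066] z [0.075 0.084 0.092]
40 t [-0.0034  0.0013  0.0053] z [0.075 0.083 0.09 ]
43 t [-0.0038  0.0005  0.0042] z [0.076 0.083 0.089]
46 t [-0.0043 -0.0002  0.0033] z [0.076 0.083 0.088]
49 t [-0.0047 -0.0009  0.0024] z [0.076 0.083 0.089]
52 t [-0.0051 -0.0016  0.0015] z [0.075 0.083 0.09 ]
55 t [-0.0055 -0.0022  0.0007] z [0.076 0.084 0.091]
58 t [-0.006  -0.0028 -0.    ] z [0.076 0.084 0.093]
```

View pics/ov.png

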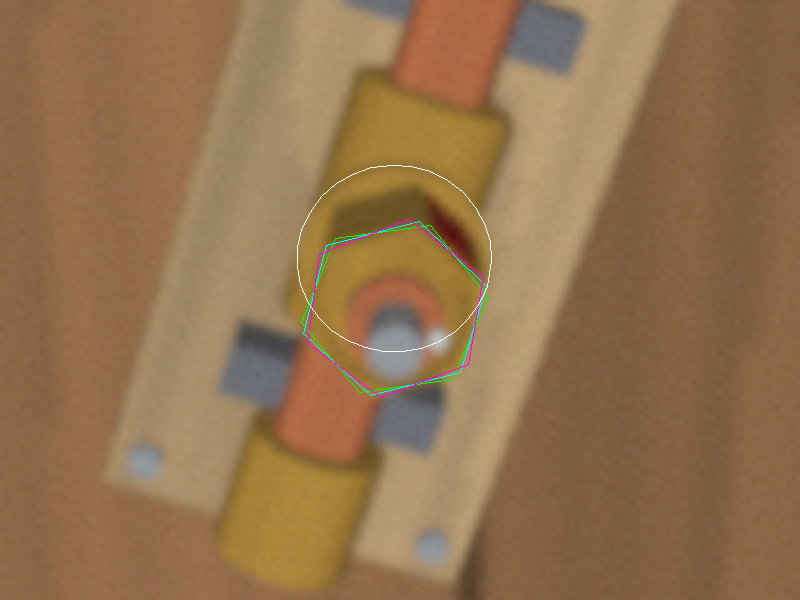

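>>> drive_tool(
  motion=[
    [-0.2, 0.2, 0, 0, 1],
    [0, 0, 1, -6.5, 0.7],
    [0, 0, 1, -6.5, 0.7],
    [0, 0, 1, -6.5, 0.7],
    [0, 0, 1, -6.5, 0.7],
    [0, 0, 1, -6.5, 0.7],
    [0, 0, 1, -6.5, 0.7],
    [0, 0, 1, -6, 0.7],
    [0, 0, 0, 0, 0.7],
    [0, 0, 0, 0, 0.7],
  ],
  newtons=70,
)

```text
time_s: 2.9
ee_pos: [0.572, 0.0375, 0.1301]
eef_rot: [-1.208, -2.899, 0.0]
contact_force: [0.2, 0.2, -0.1]
width: 0.06
```

```bash
python3 - <<'E'
from h import *
st=robot.read_state(); Rm=R.from_rotvec(st["eef_rot"]).as_matrix(); print(st["time_s"],st["ee_pos"],"\n",Rm.round(3),np.round(st["qpos"],2))
print("yang",np.degrees(np.arctan2(Rm[1,1],Rm[0,1])), "to go tool",Rm.T@(np.array([.571,.039,.079])-st["ee_pos"])*100)
E
```

```text
2.9 [0.57203421 0.03748116 0.13007668] 
 [[-0.704  0.71  -0.001]
 [ 0.71   0.704  0.   ]
 [ 0.001 -0.001 -1.   ]] [-0.03  0.47 -0.18  1.82  0.11  0.86  0.52]
yang 44.767462034126666 to go tool [0.17727586 0.03651879 5.10776618]
```

>>> drive_tool(
  motion=[
    [0.2, 0, 2.5, 0, 0.7],
    [0, 0, 2.6, 0, 0.7],
    [0, 0, 0, 0, 0.7],
    [0, 0, 0, 0, 0.2],
    [0, 0, 0, 0, 0.2],
    [0, 0, 0, 0, 0.2],
    [0, 0, 0, 0, 0.2],
    [0, 0, 0, 0, 0.2],
  ],
  newtons=60,
)

```text
time_s: 3.57
ee_pos: [0.5709, 0.0387, 0.0811]
eef_rot: [1.204, 2.9, -0.0]
contact_force: [-4.5, -2.5, 5.9]
width: 0.0268
```

>>> drive_tool(
  motion=[
    [0, 0, 0, 6, 0.2],
    [0, 0, 0, 6, 0.2],
    [0, 0, 0, 6, 0.2],
    [0, 0, 0, 6, 0.2],
    [0, 0, 0, 6, 0.2],
    [0, 0, 0, 6, 0.2],
    [0, 0, 0, 6, 0.2],
    [0, 0, 0, 6, 0.2],
    [0, 0, 0, 0, 0.2],
  ],
)

```text
time_s: 4.32
ee_pos: [0.5694, 0.038, 0.081]
eef_rot: [-2.288, -2.153, 0.003]
contact_force: [-8.6, -5.3, 12.1]
width: 0.0269
```

```bash
cat > s.py <<'E'
from h import *
st=robot.read_state(); Rm=R.from_rotvec(st["eef_rot"]).as_matrix(); print(st["time_s"],np.round(st["ee_pos"],4),"yang",round(np.degrees(np.arctan2(Rm[1,1],Rm[0,1])),2),"F",np.round(st["contact_force"],1),"T",np.round(st["wrist_torque"],3),"w",round(st["width"],4),np.round(st["qpos"],2))
E
python3 - <<'E'
from s import *
im=imaging.grab_frame("wrist"); cv2.imwrite("pics/w2.png",im)
cv2.imwrite("pics/w2c.png",cv2.resize(im[150:400,180:480],None,fx=2,fy=2))
E
```

```text
4.3167 [0.5694 0.038  0.081 ] yang -3.48 F [-8.6 -5.3 12.1] T [-1.111  1.955 -0.075] w 0.0269 [-0.2   0.53  0.06  1.88 -0.04  0.74 -0.18]
```

View pics/w2c.png

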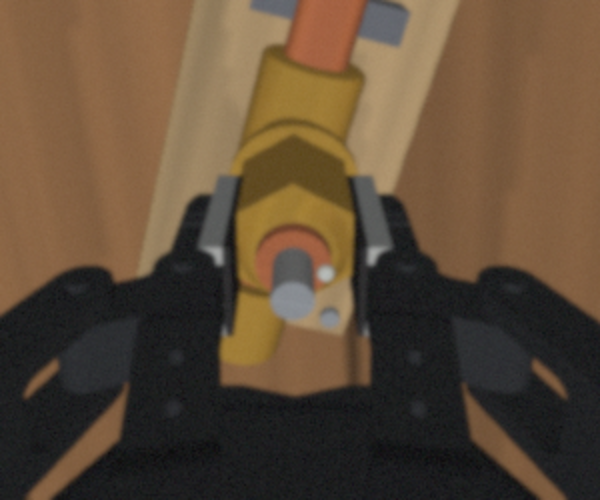

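```bash
python3 - <<'E'
from s import *
W=cam("wrist",st)
p=onz(W,(343-.25,286.5-.25),.1035); s=onz(W,(326.5-.2,299.8),.116); f=onz(W,(326.5,279),.1035)
for c in (s,f,st["ee_pos"]): d=p-c; print(c,np.degrees(np.arctan2(d[1],d[0])),np.hypot(*d[:2]))
E
```

```text
4.3667 [0.5695 0.038  0.081 ] yang -3.21 F [-8.1 -4.1 12.3] T [-1.066  1.968 -0.105] w 0.0268 [-0.2   0.53  0.06  1.88 -0.04  0.74 -0.18]
[0.56893666 0.04139562 0.116     ] -22.317258795649746 0.007617628067908246
[0.56904197 0.04259055 0.1035    ] -30.49159215290123 0.008055812994693446
[0.56946772 0.0380203  0.08103594] 4.236166581711917 0.006533825283005801
```

>>> drive_tool(
  motion=[
    [0, 0, 0, 4, 0.2],
    [0, 0, 0, 4, 0.2],
    [0, 0, 0, 4, 0.2],
    [0, 0, 0, 0, 0.2],
    [0, 0, 0, 0, 0.2],
  ],
)

```text
time_s: 4.78
ee_pos: [0.569, 0.0381, 0.081]
eef_rot: [-2.494, -1.909, 0.004]
contact_force: [-11.2, -4.3, 13.9]
width: 0.0271
```

```bash
python3 s.py
```

```text
4.7833 [0.569  0.0381 0.081 ] yang -15.13 F [-11.2  -4.3  13.9] T [-1.09   2.303 -0.071] w 0.0271 [-0.24  0.53  0.12  1.88 -0.09  0.74 -0.34]
```

>>> drive_tool(
  motion=[
    [0, 0, 0, 3, 0.2],
    [0, 0, 0, 2, 0.2],
    [0, 0, 0, 0, 0.2],
  ],
)

```text
time_s: 5.03
ee_pos: [0.5689, 0.0381, 0.081]
eef_rot: [-2.576, -1.798, 0.004]
contact_force: [-11.6, -5.5, 14.2]
width: 0.0269
```

```bash
python3 s.py
```

```text
5.0333 [0.5689 0.0381 0.081 ] yang -20.17 F [-11.6  -5.5  14.2] T [-1.154  2.447  0.393] w 0.0269 [-0.26  0.53  0.14  1.88 -0.1   0.74 -0.41]
```

>>> drive_tool(
  motion=[
    [0, 0, 0, 2, 0.2],
    [0, 0, 0, 0, 0.2],
  ],
)

```text
time_s: 5.2
ee_pos: [0.5688, 0.0381, 0.081]
eef_rot: [-2.606, -1.753, 0.004]
contact_force: [-12.3, -5.1, 14.7]
width: 0.027
```

```bash
python3 s.py
```

```text
5.2 [0.5688 0.0381 0.081 ] yang -22.15 F [-12.3  -5.1  14.7] T [-1.157  2.466  0.421] w 0.027 [-0.27  0.53  0.15  1.88 -0.11  0.74 -0.44]
```

```bash
python3 - <<'E'
from s import *
im=imaging.grab_frame("wrist"); cv2.imwrite("pics/w3.png",im)
cv2.imwrite("pics/w3c.png",cv2.resize(im[230:330,260:400],None,fx=5,fy=5,interpolation=cv2.INTER_CUBIC))
E
```

```text
5.2 [0.5688 0.0381 0.081 ] yang -22.15 F [-12.3  -5.1  14.7] T [-1.157  2.466  0.421] w 0.027 [-0.27  0.53  0.15  1.88 -0.11  0.74 -0.44]
```

View pics/w3c.png

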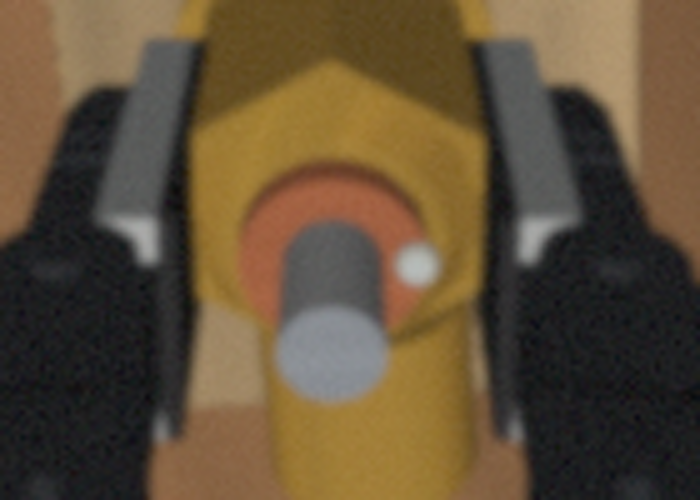

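```bash
python3 - <<'E'
from s import *
W=cam("wrist",st); o=np.array([260,230])
g=lambda x,y,z: onz(W,o+np.array([x,y])/5-.4,z)
p=g(418,264,.1035); s=g(331,352,.116)
d=p-s; print(s,np.degrees(np.arctan2(d[1],d[0])),np.hypot(*d[:2]))
E
```

```text
5.25 [0.5688 0.0381 0.081 ] yang -22.07 F [-11.9  -5.4  15. ] T [-1.125  2.508  0.356] w 0.027 [-0.27  0.53  0.15  1.88 -0.11  0.74 -0.44]
[0.56907425 0.04138933 0.116     ] -25.336696161983117 0.007561397314048996
```

>>> drive_tool(
  motion=[
    [0, 0, 0, 2, 0.2],
    [0, 0, 0, 0, 0.2],
    [0, 0, 0, 0, 0.2],
  ],
)

```text
time_s: 5.5
ee_pos: [0.5687, 0.0381, 0.081]
eef_rot: [-2.635, -1.709, 0.004]
contact_force: [-12.3, -4.7, 15.3]
width: 0.0268
```

```bash
python3 s.py
```

```text
5.5 [0.5687 0.0381 0.081 ] yang -24.06 F [-12.3  -4.7  15.3] T [-1.139  2.569  0.399] w 0.0268 [-0.28  0.53  0.16  1.88 -0.12  0.74 -0.47]
```

>>> drive_tool(
  motion=[
    [0, 0, 0, 0, 0.7],
    [0, 0, 0, 0, 0.7],
    [0, 0, 0, 0, 0.7],
    [0, 0, -4, 0, 0.7],
    [0, 0, -4, 0, 0.7],
    [0, 0, -4, -7, 0.7],
    [0, 0, -1, -7, 0.7],
    [0, 0, 0, -7, 0.7],
    [0, 0, 0, -7, 0.7],
    [0, 0, 0, -7, 0.7],
  ],
)

```text
time_s: 6.33
ee_pos: [0.5713, 0.0398, 0.2104]
eef_rot: [1.99, 2.429, 0.003]
contact_force: [-0.4, -0.2, -0.3]
width: 0.0597
```

>>> drive_tool(
  motion=[
    [0, 0, 0, -7, 0.7],
    [0, 0, 0, -7, 0.7],
    [0, 0, 0, -7, 0.7],
    [0, 0, 0, -7, 0.7],
    [0, 0, 0, -7, 0.7],
    [0, 0, 0, -7, 0.7],
    [0, 0, 0, -7, 0.7],
    [0, 0, 0, -7, 0.7],
    [0, 0, 0, -7, 0.7],
    [0, 0, 0, -7, 0.7],
  ],
)

```text
time_s: 7.17
ee_pos: [0.571, 0.0396, 0.2098]
eef_rot: [0.237, 3.131, 0.001]
contact_force: [-0.4, 0.2, -0.3]
width: 0.0597
```

```bash
python3 - <<'E'
from s import *
print("go",Rm.T@(np.array([.535,-.243,.2])-st["ee_pos"])*100)
E
```

```text
7.1667 [0.571  0.0396 0.2098] yang 81.33 F [-0.4  0.2 -0.3] T [-0.006 -0.043  0.02 ] w 0.0597 [-0.    0.39 -0.21  1.73  0.09  1.03  1.17]
go [ -0.69519065 -28.48369538   0.9693075 ]
```

>>> drive_tool(
  motion=[
    [-0.1, -4, 0.1, 0, 0.7],
    [-0.1, -4, 0.1, 0, 0.7],
    [-0.1, -4, 0.1, 0, 0.7],
    [-0.1, -4, 0.1, 0, 0.7],
    [-0.1, -4, 0.1, 0, 0.7],
    [-0.1, -4, 0.1, 0, 0.7],
    [-0.1, -4, 0.2, 0, 0.7],
    [0, -0.5, 0.2, -6, 0.7],
    [0, 0, 0, 0, 0.7],
    [0, 0, 0, 0, 0.7],
  ],
)

```text
time_s: 8.0
ee_pos: [0.5331, -0.2432, 0.1995]
eef_rot: [0.087, 3.14, 0.001]
contact_force: [-0.4, 1.5, -0.2]
width: 0.0594
```

```bash
python3 - <<'E'
from s import *
im=imaging.grab_frame("wrist"); cv2.imwrite("pics/w4.png",im); W=cam("wrist",st)
for l,z in (("wrench_grip",.04),("wrench_ring",.01),("wrench",.01),("rest",0)):
    print(l,[(np.round(d["pixel"],1).tolist(),round(d["p"],2),np.round(onz(W,d["pixel"],z),4).tolist()) for d in finder.pinpoint("wrist",l)][:2])
E
```

```text
8.0 [ 0.5331 -0.2432  0.1995] yang 86.81 F [-0.4  1.5 -0.2] T [ 0.049 -0.047  0.019] w 0.0594 [ 0.45  0.41 -0.15  1.71  0.07  1.02  1.79]
wrench_grip [([324.3, 155.9], 0.94, [0.5072, -0.2442, 0.04])]
wrench_ring [([329.9, 214.1], 0.82, [0.582, -0.2422, 0.01])]
wrench [([325.6, 152.2], 0.97, [0.5086, -0.2431, 0.01])]
rest []
```

View pics/w4.png

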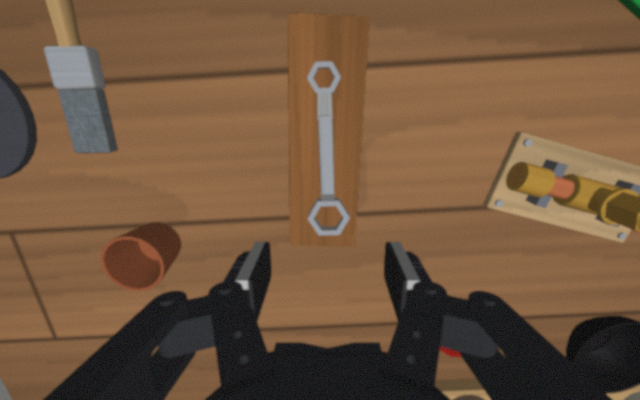

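```bash
python3 - <<'E'
from s import *
W=cam("wrist",st)
a=onz(W,(324,77),.022);b=onz(W,(328.5,217),.022);print(a,b,np.degrees(np.arctan2(*(b-a)[1::-1])),np.hypot(*(b-a)[:2]))
a=onz(W,(328,15),.01);b=onz(W,(323,245),.01);print(a,b,np.degrees(np.arctan2(*(b-a)[1::-1])))
m=(a+b)/2;print("rest",m)
E
```

```text
8.25 [ 0.5336 -0.2416  0.1996] yang 87.07 F [-0.6 -0.8 -1.6] T [ 0.033  0.002 -0.023] w 0.0596 [ 0.44  0.41 -0.15  1.71  0.07  1.02  1.79]
[ 0.43273771 -0.23925204  0.022     ] [ 0.58112331 -0.24219167  0.022     ] -1.1349236326448682 0.14841472218195192
[ 0.37655515 -0.23245404  0.01      ] [ 0.6224242  -0.25091677  0.01      ] -4.2943786404755
rest [ 0.49948968 -0.2416854   0.01      ]
```

>>> drive_tool(
  motion=[
    [1.3, -0.1, 3, -2, 0.6],
    [1.4, -0.1, 3, 0, 0.6],
    [0, 0, 4, 0, 0.6],
    [0, 0, 4, 0, 0.6],
    [0, 0, 3.0, 0, 0.6],
    [0, 0, 0, 0, 0.6],
    [0, 0, 0, 0, 0],
    [0, 0, 0, 0, 0],
    [0, 0, 0, 0, 0],
    [0, 0, 0, 0, 0],
  ],
  newtons=90,
)

```text
time_s: 9.08
ee_pos: [0.5078, -0.2447, 0.0319]
eef_rot: [0.027, 3.137, -0.002]
contact_force: [-1.1, 1.1, 6.1]
width: 0.0122
```

>>> drive_tool(
  motion=[
    [0, 0, 0, 0, 0],
    [0, 0, 0, 0, 0],
    [0, 0, -0.5, 0, 0],
    [0, 0, -1, 0, 0],
    [0, 0, 0, 0, 0],
  ],
)

```text
time_s: 9.5
ee_pos: [0.507, -0.2448, 0.0469]
eef_rot: [0.028, 3.139, -0.002]
contact_force: [-0.9, 0.2, -2.9]
width: 0.0121
```

```bash
python3 s.py
```

```text
9.5 [ 0.507  -0.2448  0.0469] yang 88.99 F [-0.9  0.2 -2.9] T [-0.079  0.033  0.04 ] w 0.0121 [ 0.46  0.57 -0.14  1.91  0.12  0.67  1.79]
```

I'll regrip the wrench turned half round, so that the ring lies under the wrist camera during the fitting.

>>> drive_tool(
  motion=[
    [0, 0, 1, 0, 0],
    [0, 0, 0.5, 0, 0],
    [0, 0, 0, 0, 0],
    [0, 0, 0, 0, 0.6],
    [0, 0, 0, 0, 0.6],
    [0, 0, 0, 0, 0.6],
    [0, 0, -4, 0, 0.6],
    [0, 0, -3, 7, 0.6],
    [0, 0, 0, 7, 0.6],
    [0, 0, 0, 7, 0.6],
  ],
)

```text
time_s: 10.33
ee_pos: [0.507, -0.2447, 0.101]
eef_rot: [0.608, 3.079, -0.001]
contact_force: [-0.2, 0.2, -0.9]
width: 0.0512
```

>>> drive_tool(
  motion=[
    [0, 0, 0, 7, 0.6],
    [0, 0, 0, 7, 0.6],
    [0, 0, 0, 7, 0.6],
    [0, 0, 0, 7, 0.6],
    [0, 0, 0, 7, 0.6],
    [0, 0, 0, 7, 0.6],
    [0, 0, 0, 7, 0.6],
    [0, 0, 0, 7, 0.6],
    [0, 0, 0, 7, 0.6],
    [0, 0, 0, 7, 0.6],
  ],
)

```text
time_s: 11.17
ee_pos: [0.5055, -0.2441, 0.0988]
eef_rot: [-2.266, -2.175, 0.001]
contact_force: [-0.5, 0.6, 0.2]
width: 0.0513
```

>>> drive_tool(
  motion=[
    [0, 0, 0, 7, 0.6],
    [0, 0, 0, 7, 0.6],
    [0, 0, 0, 7, 0.6],
    [0, 0, 0, 7, 0.6],
    [0, 0, 0, 7, 0.6],
    [0, 0, 0, 7, 0.6],
    [0, 0, 0, 7, 0.6],
    [0, 0, 0, 7, 0.6],
    [0, 0, 0, 7, 0.6],
    [0, 0, 0, 7, 0.6],
  ],
)

```text
time_s: 12.0
ee_pos: [0.5056, -0.2441, 0.0989]
eef_rot: [-3.104, -0.482, 0.001]
contact_force: [0.2, -0.3, 0.5]
width: 0.0507
```

>>> drive_tool(
  motion=[
    [0, 0, 0, 7, 0.6],
    [0, 0, 0, 7, 0.6],
    [0, 0, 0, 5, 0.6],
    [0, 0, 0, 0, 0.6],
    [0, 0, 0, 0, 0.6],
  ],
)

```text
time_s: 12.42
ee_pos: [0.5056, -0.2441, 0.0989]
eef_rot: [3.141, -0.023, -0.001]
contact_force: [0.1, -1.0, -0.6]
width: 0.0511
```

```bash
python3 - <<'E'
from s import *
imaging.grab_frame("wrist"); W=cam("wrist",st)
print("go",Rm.T@(np.array([.507,-.2447,.0315])-st["ee_pos"])*100)
for l,z in (("wrench_grip",.04),("wrench_ring",.01)):
    print(l,[(np.round(d["pixel"],1).tolist(),round(d["p"],2),np.round(onz(W,d["pixel"],z),4).tolist()) for d in finder.pinpoint("wrist",l)][:2])
E
```

```text
12.4167 [ 0.5056 -0.2441  0.0989] yang -90.82 F [ 0.1 -1.  -0.6] T [ 0.006  0.035 -0.008] w 0.0511 [-0.14  0.57  0.71  1.93 -0.5   0.83 -0.74]
go [0.14240229 0.06097681 6.73925409]
wrench_grip [([324.7, 217.3], 0.6, [0.5054, -0.242, 0.04])]
wrench_ring []
```

>>> drive_tool(
  motion=[
    [0.1, 0, 3.5, 0, 0.6],
    [0, 0, 3.2, 0, 0.6],
    [0, 0, 0, 0, 0.6],
    [0, 0, 0, 0, 0],
    [0, 0, 0, 0, 0],
    [0, 0, 0, 0, 0],
    [0, 0, 0, 0, 0],
    [0, 0, 0, 0, 0],
    [0, 0, 0, 0, 0],
  ],
  newtons=110,
)

```text
time_s: 13.32
ee_pos: [0.5079, -0.2451, 0.0344]
eef_rot: [3.14, -0.027, 0.005]
contact_force: [-1.3, -0.7, 6.0]
width: 0.0116
```

```bash
python3 s.py
```

```text
13.3167 [ 0.5079 -0.2451  0.0344] yang -91.0 F [-1.3 -0.7  6. ] T [-0.041  0.19  -0.028] w 0.0116 [-0.07  0.66  0.62  1.96 -0.59  0.7  -0.67]
```

>>> drive_tool(
  motion=[
    [0, 0, -2, 0, 0],
    [0, 0, -4, 0, 0],
    [0, 0, -4, 0, 0],
    [0, 0, -4, 0, 0],
    [0, 0, 0, 0, 0],
    [0, 0, 0, 0, 0],
  ],
)

```text
time_s: 13.82
ee_pos: [0.5084, -0.245, 0.1755]
eef_rot: [3.14, -0.027, 0.01]
contact_force: [0.2, 1.2, -3.2]
width: 0.0116
```

```bash
python3 - <<'E'
from s import *
im=imaging.grab_frame("wrist"); cv2.imwrite("pics/w5.png",im); W=cam("wrist",st)
for l,z in (("wrench_grip",st["ee_pos"][2]+.0085),("wrench_ring",st["ee_pos"][2]-.0215)):
  for d in finder.pinpoint("wrist",l)[:2]:
    q=onz(W,d["pixel"],z); print(l,d["pixel"],d["p"],q.round(4),"tool",(Rm.T@(q-st["ee_pos"])).round(4))
cv2.imwrite("pics/w5c.png",cv2.resize(im[40:260,180:480],None,fx=2.6,fy=2.6,interpolation=cv2.INTER_CUBIC))
E
```

```text
13.8167 [ 0.5084 -0.245   0.1755] yang -90.98 F [ 0.2  1.2 -3.2] T [ 0.014 -0.009  0.046] w 0.0116 [-0.2   0.48  0.79  1.85 -0.41  0.97 -0.82]
wrench_grip [323.9, 268.5] 0.96 [ 0.5087 -0.2431  0.184 ] tool [ 0.0004 -0.0019 -0.0085]
```

View pics/w5c.png

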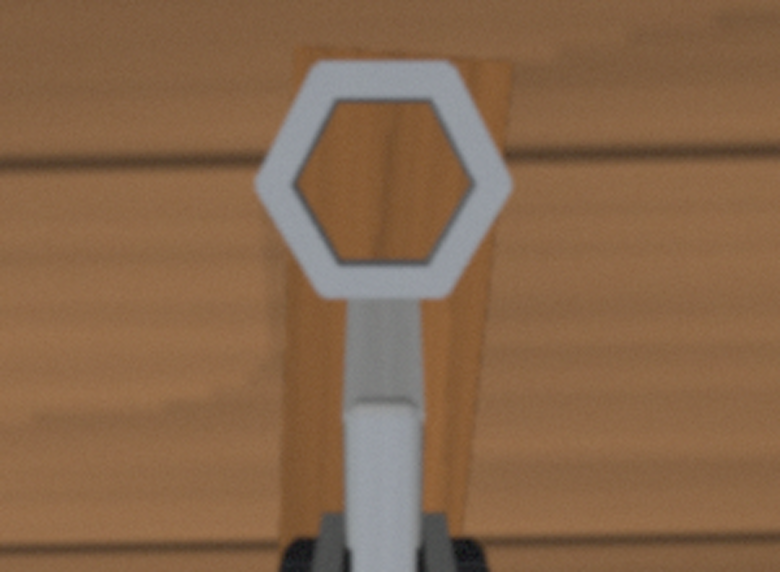

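>>> drive_tool(
  motion=[
    [1.2, -3.5, -0.2, 0, 0],
    [1.2, -3.5, -0.2, 0, 0],
    [1.2, -3.5, -0.2, 0, 0],
    [1.1, -3.5, -0.2, 0, 0],
    [1.1, -3.5, -0.2, 0, 0],
    [1.1, -3.5, 0, 0, 0],
    [0, 0, 0, -7, 0],
    [0, 0, 0, -7, 0],
    [0, 0, 0, -7, 0],
    [0, 0, 0, -7, 0],
  ],
)

```text
time_s: 14.8
ee_pos: [0.5786, -0.0351, 0.1806]
eef_rot: [-3.052, -0.743, 0.005]
contact_force: [0.4, 1.1, -2.2]
width: 0.0112
```

>>> drive_tool(
  motion=[
    [0, 0, 0, -7, 0],
    [0, 0, 0, -7, 0],
    [0, 0, 0, -7, 0],
    [0, 0, 0, -7, 0],
    [0, 0, 0, -7, 0],
    [0, 0, 0, -7, 0],
    [0, 0, 0, -7, 0],
    [0, 0, 0, -7, 0],
    [0, 0, 0, -7, 0],
    [0, 0, 0, -6, 0],
  ],
)

```text
time_s: 15.63
ee_pos: [0.5784, -0.0356, 0.1806]
eef_rot: [-2.093, -2.339, 0.003]
contact_force: [0.5, 0.4, -2.8]
width: 0.0116
```

>>> drive_tool(
  motion=[
    [0, 0, 0, 0, 0],
    [0, 0, 0, 0, 0],
  ],
)

```text
time_s: 15.8
ee_pos: [0.5788, -0.0357, 0.1811]
eef_rot: [-2.105, -2.329, 0.002]
contact_force: [-0.6, 0.1, -1.9]
width: 0.0114
```

```bash
python3 - <<'E'
from s import *
im=imaging.grab_frame("wrist"); cv2.imwrite("pics/w6.png",im); W=cam("wrist",st)
e=np.array(st["ee_pos"])
q=onz(W,(327.7-.4,109.2-.4),e[2]-.0124); print("ring tool, if same px",Rm.T@(q-e), q)
for l,z in (("nut_mid",.081),("follower_pip",.1035)):
  for d in finder.pinpoint("wrist",l)[:2]: print(l,d["pixel"],d["p"],onz(W,d["pixel"],z))
cv2.imwrite("pics/w6c.png",cv2.resize(im[30:230,200:460],None,fx=3,fy=3,interpolation=cv2.INTER_CUBIC))
E
```

```text
15.8 [ 0.5788 -0.0357  0.1811] yang 5.78 F [-0.6  0.1 -1.9] T [-0.071  0.008  0.009] w 0.0114 [-0.28  0.43  0.34  1.78 -0.17  0.97  0.24]
ring tool, if same px [ 0.07504886 -0.00030615  0.01243057] [0.57086062 0.03895838 0.16867108]
nut_mid [325.4, 103.9] 0.93 [0.56913993 0.04015662 0.081     ]
follower_pip [336.0, 107.5] 0.85 [0.57678745 0.03877644 0.1035    ]
```

View pics/w6c.png

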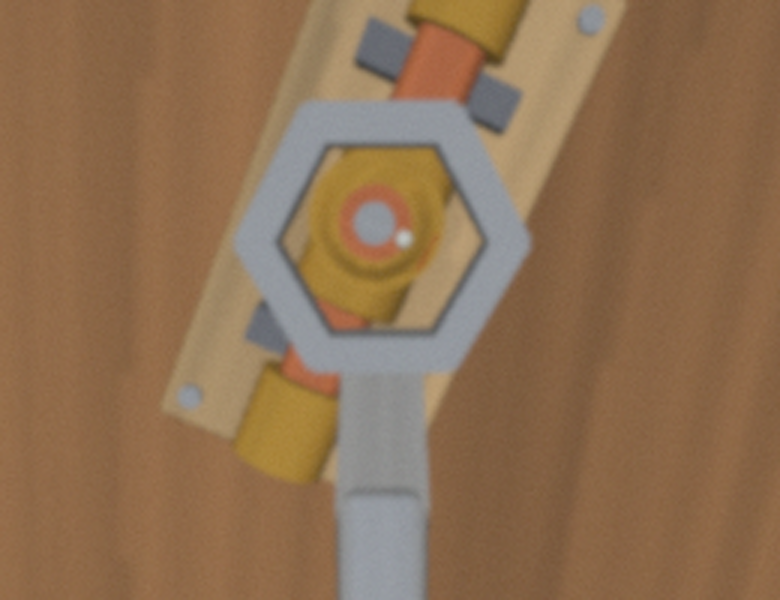

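```bash
python3 - <<'E'
from s import *
W=cam("wrist",st); e=np.array(st["ee_pos"]); g=lambda x,y,z: onz(W,np.array([200+x/3-.33,30+y/3-.33]),z)
r=g(383,237,e[2]-.0124); s=g(374,222,.116); f=g(375.5,222.5,.1035); p=g(404,238.5,.1035)
print(r,s,f,Rm.T@(s-r)*1000,Rm.T@(f-r)*1000)
d=p-s;print(np.degrees(np.arctan2(d[1],d[0])),np.hypot(*d[:2]))
E
```

```text
15.95 [ 0.5792 -0.0355  0.1818] yang 5.83 F [-0.   0.2 -2.1] T [-0.045  0.016 -0.012] w 0.0115 [-0.28  0.43  0.34  1.78 -0.17  0.97  0.24]
[0.57129207 0.039157   0.16936206] [0.56916462 0.04071234 0.116     ] [0.56940499 0.04050662 0.1035    ] [ 1.76484202 -1.90415377 53.36397704] [ 1.53606989 -1.67323121 65.86375466]
-23.11882516962518 0.007749574436248335
```

>>> drive_tool(
  motion=[
    [0.16, -0.18, 1.4, 0, 0],
    [0, 0, 2, 0, 0],
    [0, 0, 2, 0, 0],
    [0, 0, 0, 0, 0],
    [0, 0, 0, 0, 0],
  ],
)

```text
time_s: 16.37
ee_pos: [0.5768, -0.034, 0.1277]
eef_rot: [-2.103, -2.332, 0.003]
contact_force: [0.9, -0.7, -2.0]
width: 0.0113
```

```bash
python3 - <<'E'
from s import *
im=imaging.grab_frame("wrist"); cv2.imwrite("pics/w7.png",im)
cv2.imwrite("pics/w7c.png",cv2.resize(im[30:190,220:440],None,fx=3.6,fy=3.6,interpolation=cv2.INTER_CUBIC))
E
```

```text
16.3667 [ 0.5768 -0.034   0.1277] yang 5.93 F [ 0.9 -0.7 -2. ] T [-0.062 -0.018  0.   ] w 0.0113 [-0.26  0.49  0.32  1.84 -0.2   0.85  0.26]
```

View pics/w7c.png

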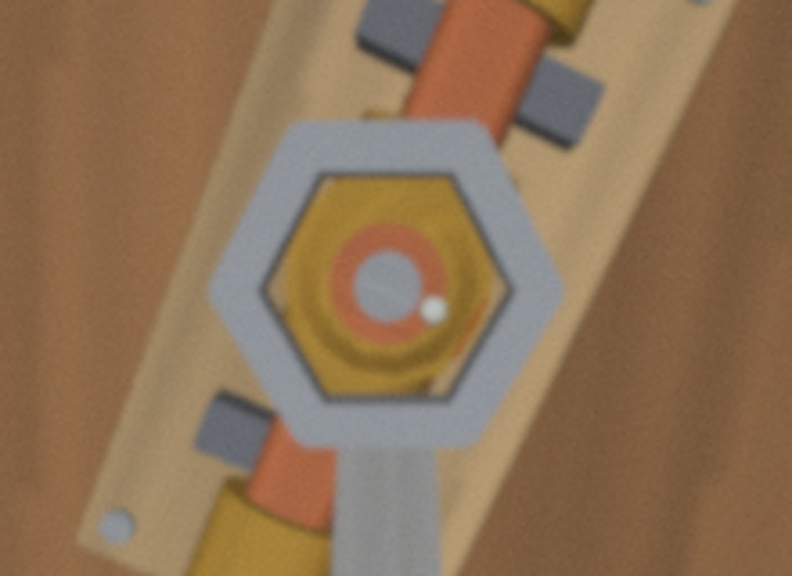

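>>> drive_tool(
  motion=[
    [0, 0, 0.4, 0, 0],
    [0, 0, 0.3, 0, 0],
    [0, 0, 0.2, 0, 0],
    [0, 0, 0, 0, 0],
  ],
)

```text
time_s: 16.75
ee_pos: [0.5775, -0.0341, 0.1193]
eef_rot: [2.102, 2.335, 0.0]
contact_force: [-0.3, -0.2, -2.0]
width: 0.0114
```

>>> drive_tool(
  motion=[
    [0, 0, 0.2, 0, 0],
    [0, 0, 0.2, 0, 0],
    [0, 0, 0, 0, 0],
  ],
)

```text
time_s: 17.0
ee_pos: [0.5774, -0.0341, 0.115]
eef_rot: [-2.102, -2.334, 0.0]
contact_force: [-0.7, 1.1, -2.9]
width: 0.0113
```

>>> drive_tool(
  motion=[
    [0, 0, 0.4, 0, 0],
    [0, 0, 0.4, 0, 0],
    [0, 0, 0.4, 0, 0],
    [0, 0, 0.4, 0, 0],
    [0, 0, 0.3, 0, 0],
    [0, 0, 0, 0, 0],
    [0, 0, 0, 0, 0],
  ],
)

```text
time_s: 17.58
ee_pos: [0.5775, -0.0341, 0.0961]
eef_rot: [-2.102, -2.334, 0.001]
contact_force: [-0.2, 0.3, -1.3]
width: 0.0112
```

>>> drive_tool(
  motion=[
    [0, 0, 0.2, 0, 0],
    [0, 0, 0.1, 0, 0],
    [0, 0, 0, 0, 0],
  ],
)

```text
time_s: 17.83
ee_pos: [0.5776, -0.0341, 0.0932]
eef_rot: [2.102, 2.335, 0.0]
contact_force: [0.6, -0.7, -2.3]
width: 0.0117
```

```bash
python3 s.py
```

```text
17.8333 [ 0.5776 -0.0341  0.0932] yang 6.0 F [ 0.6 -0.7 -2.3] T [-0.05   0.02  -0.047] w 0.0117 [-0.25  0.53  0.31  1.87 -0.22  0.78  0.28]
```

>>> drive_tool(
  motion=[
    [0.04, -0.78, 0, 6, 0],
    [0.04, -0.78, 0, 6, 0],
    [0, 0, 0, 0, 0],
  ],
)

```text
time_s: 18.08
ee_pos: [0.5613, -0.0335, 0.0934]
eef_rot: [-2.339, -2.097, -0.001]
contact_force: [1.3, 1.9, -3.2]
width: 0.0115
```

```bash
cat >> s.py <<'E'
print("ring",np.round(st["ee_pos"]+Rm@[.075,0,.0244],4))
E
python3 s.py
```

```text
18.0833 [ 0.5613 -0.0335  0.0934] yang -6.25 F [ 1.3  1.9 -3.2] T [ 0.388 -0.302  0.174] w 0.0115 [-0.3   0.51  0.37  1.91 -0.26  0.76  0.1 ]
ring [0.5695 0.0411 0.069 ]
```

>>> drive_tool(
  motion=[
    [0.04, -0.78, 0, 6, 0],
    [0.04, -0.78, 0, 6, 0],
    [0.04, -0.78, 0, 6, 0],
    [0.04, -0.78, 0, 6, 0],
    [0.04, -0.78, 0, 6, 0],
    [0, 0, 0, 0, 0],
  ],
)

```text
time_s: 18.58
ee_pos: [0.526, -0.0199, 0.0936]
eef_rot: [2.799, 1.425, 0.001]
contact_force: [1.0, -1.3, -1.6]
width: 0.0116
```

```bash
python3 s.py
```

```text
18.5833 [ 0.526  -0.0199  0.0936] yang -36.03 F [ 1.  -1.3 -1.6] T [-0.199 -0.253  0.162] w 0.0116 [-0.44  0.49  0.52  2.01 -0.35  0.73 -0.34]
ring [0.5701 0.0408 0.0692]
```

```bash
python3 - <<'E'
from s import *
im=imaging.grab_frame("wrist"); cv2.imwrite("pics/w8.png",im)
cv2.imwrite("pics/w8c.png",cv2.resize(im[30:190,220:440],None,fx=3.6,fy=3.6,interpolation=cv2.INTER_CUBIC))
E
```

```text
18.5833 [ 0.526  -0.0199  0.0936] yang -36.03 F [ 1.  -1.3 -1.6] T [-0.199 -0.253  0.162] w 0.0116 [-0.44  0.49  0.52  2.01 -0.35  0.73 -0.34]
ring [0.5701 0.0408 0.0692]
```

View pics/w8c.png

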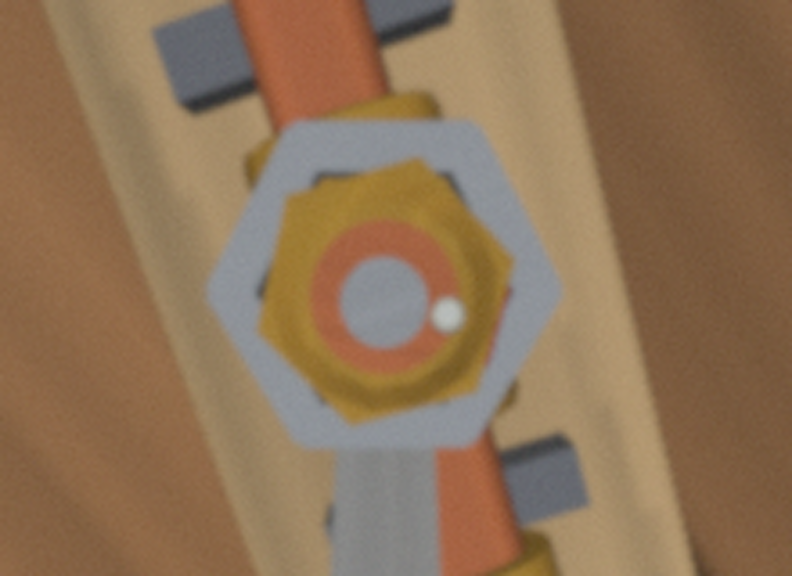

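>>> drive_tool(
  motion=[
    [0.04, -0.78, 0, 6, 0],
    [0.04, -0.78, 0, 6, 0],
    [0.04, -0.78, 0, 6, 0],
    [0.04, -0.78, 0, 6, 0],
    [0.04, -0.78, 0, 6, 0],
    [0.04, -0.78, 0, 6, 0],
    [0.04, -0.78, 0, 6, 0],
    [0, 0, 0, 0, 0],
  ],
)

```text
time_s: 19.3
ee_pos: [0.4969, 0.0247, 0.0933]
eef_rot: [3.123, 0.33, -0.001]
contact_force: [-0.7, -3.7, 0.6]
width: 0.0117
```

```bash
cat > v.py <<'E'
from s import *
import sys
im=imaging.grab_frame("wrist"); cv2.imwrite(f"pics/{sys.argv[1]}.png",im)
g=cv2.resize(im[30:190,220:440],None,fx=3.6,fy=3.6,interpolation=cv2.INTER_CUBIC)
cv2.imwrite(f"pics/{sys.argv[1]}c.png",g)
# pip: bright low-saturation blob near the follower; copper: centroid of its outline
hsv=cv2.cvtColor(g,cv2.COLOR_BGR2HSV).astype(int)
m=((hsv[...,2]>205)&(hsv[...,1]<40)).astype(np.uint8); m[:200]=0;m[420:]=0;m[:,:270]=0;m[:,510:]=0
n,_,s_,c=cv2.connectedComponentsWithStats(m); print([(s_[i][4],c[i].round(1)) for i in range(1,n) if s_[i][4]>60])
E
python3 v.py w9
```

```text
19.3 [0.4969 0.0247 0.0933] yang -77.92 F [-0.7 -3.7  0.6] T [-0.797 -0.002  0.109] w 0.0117 [-0.69  0.5   0.74  2.09 -0.49  0.74 -1.  ]
ring [0.5702 0.0404 0.0689]
[]
```

```bash
cat > pip.py <<'E'
from s import *
im=imaging.grab_frame("wrist"); W=cam("wrist",st)
c=np.array([.5694,.0407])
for d in finder.pinpoint("wrist","follower_pip")[:2]:
    q=onz(W,d["pixel"],.1035)[:2]-c; print("pip",np.round(d["pixel"],1),round(d["p"],2),"ang",np.degrees(np.arctan2(q[1],q[0])).round(1),"r",np.hypot(*q).round(4))
g=im.astype(int); m=(g.min(2)>150)&(g.max(2)-g.min(2)<35); m[:80]=0;m[150:]=0;m[:,290:365]&=True;m[:,:290]=0;m[:,365:]=0
ys,xs=np.nonzero(m)
P=np.array([onz(W,(x,y),.1035)[:2]-c for x,y in zip(xs,ys)]).reshape(-1,2)
P=P[np.abs(np.hypot(*P.T)-.0075)<.0035] if len(P) else P
if len(P): q=P.mean(0);print("blob",len(P),np.degrees(np.arctan2(q[1],q[0])).round(1),np.hypot(*q).round(4))
E
python3 pip.py; python3 - <<'E'
import sys; sys.path.insert(0,'.')
import cv2
for n in ("w7","w9"):
    im=cv2.imread(f"pics/{n}.png").astype(int); s=im.min(2)[90:135,300:355]; print(n,s.max())
E
```

```text
19.35 [0.497  0.024  0.0934] yang -77.64 F [-1.3 -3.4 -1.2] T [-0.533  0.107  0.231] w 0.0113 [-0.69  0.5   0.74  2.09 -0.49  0.74 -1.  ]
ring [0.5703 0.0401 0.0689]
pip [344.4 115.7] 0.71 ang -92.9 r 0.0076
blob 42 -97.4 0.0077
w7 186
w9 181
```

>>> drive_tool(
  motion=[
    [0.04, -0.78, 0, 6, 0],
    [0.04, -0.78, 0, 6, 0],
    [0.01, -0.39, 0, 3, 0],
    [0, 0, 0, 0, 0],
    [0, 0, 0, 0, 0],
  ],
)

```text
time_s: 19.87
ee_pos: [0.4954, 0.0432, 0.0934]
eef_rot: [3.14, -0.075, 0.0]
contact_force: [-1.2, -2.4, -0.8]
width: 0.0114
```

```bash
python3 pip.py; python3 v.py w10
```

```text
19.8667 [0.4954 0.0432 0.0934] yang -92.75 F [-1.2 -2.4 -0.8] T [-0.587  0.123  0.224] w 0.0114 [-0.78  0.52  0.81  2.09 -0.55  0.76 -1.24]
ring [0.5703 0.0396 0.069 ]
pip [344.7 119.2] 0.67 ang -115.3 r 0.0085
blob 41 -110.9 0.0079
19.9667 [0.4954 0.0433 0.0934] yang -92.83 F [-0.8 -3.5 -1.9] T [-0.662  0.051  0.306] w 0.0115 [-0.78  0.52  0.81  2.09 -0.55  0.76 -1.24]
ring [0.5703 0.0396 0.069 ]
[]
```

View pics/w10c.png

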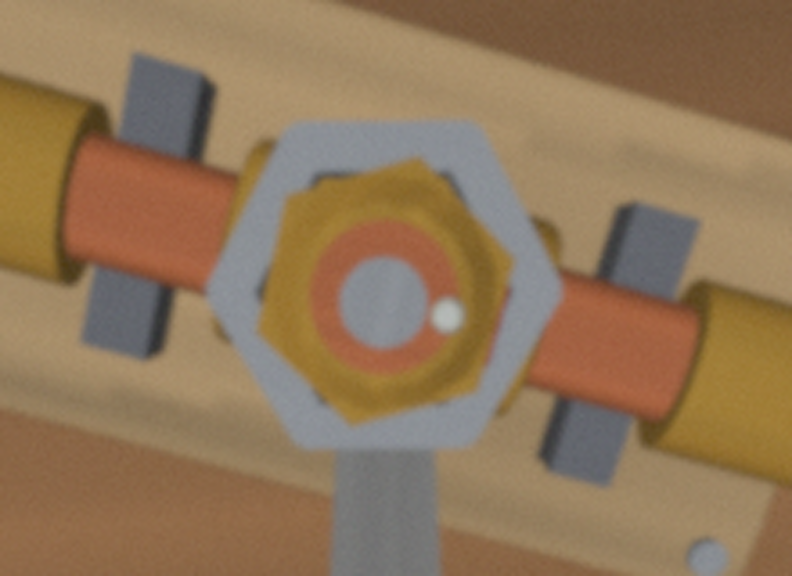

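>>> drive_tool(
  motion=[
    [0.04, 0.78, 0, -6, 0],
    [0.04, 0.78, 0, -6, 0],
    [0, 0, 0, 0, 0],
    [0, 0, -0.5, 0, 0],
    [0, 0, -1, 0, 0],
    [0, 0, -1, 0, 0],
  ],
)

```text
time_s: 20.52
ee_pos: [0.4959, 0.0287, 0.1191]
eef_rot: [-3.132, -0.244, 0.001]
contact_force: [0.1, -0.1, -0.8]
width: 0.0117
```

```bash
python3 s.py
```

```text
20.5167 [0.4959 0.0287 0.1191] yang -81.11 F [ 0.1 -0.1 -0.8] T [ 0.045 -0.067 -0.031] w 0.0117 [-0.75  0.46  0.79  2.07 -0.46  0.79 -1.09]
ring [0.5699 0.0403 0.0947]
```

>>> drive_tool(
  motion=[
    [0, 0, -1, 0, 0],
    [0, 0, -2, 0, 0],
    [0, 0, -3, 0, 0],
    [0, 0, -1, 0, 0],
    [0, 0, 0, 0, 0],
  ],
)

```text
time_s: 20.93
ee_pos: [0.4976, 0.0287, 0.1911]
eef_rot: [-3.131, -0.246, -0.008]
contact_force: [1.0, 0.3, -2.9]
width: 0.0114
```

```bash
python3 pip.py; python3 - <<'E'
from s import *
yaw=-91-.0; 
print("go (xy, current axes)",Rm.T@(np.array([.5079,-.2451,.19])-st["ee_pos"])*100)
E
```

```text
20.9333 [0.4976 0.0287 0.1911] yang -81.0 F [ 1.   0.3 -2.9] T [-0.033 -0.029 -0.018] w 0.0114 [-0.84  0.36  0.89  1.99 -0.34  0.94 -1.19]
ring [0.5718 0.0405 0.1671]
pip [338.4 114.1] 0.79 ang -104.3 r 0.0091
blob 12 -110.1 0.0079
21.0333 [0.4958 0.029  0.1883] yang -80.97 F [-0.4  1.2 -3. ] T [ 0.053  0.069 -0.009] w 0.0115 [-0.83  0.36  0.88  2.   -0.35  0.94 -1.19]
ring [0.5699 0.0408 0.1639]
go (xy, current axes) [-3.11176993 27.2635498  -0.19673712]
```

>>> drive_tool(
  motion=[
    [-0.4, 3.9, 0, 0, 0],
    [-0.4, 3.9, 0, 0, 0],
    [-0.5, 3.9, 0, 0, 0],
    [-0.5, 3.9, 0, 0, 0],
    [-0.5, 3.9, 0, 0, 0],
    [-0.4, 3.9, 0, 0, 0],
    [-0.4, 3.9, 0, 0, 0],
    [0, 0, 0, 5, 0],
    [0, 0, 0, 6, 0],
    [0, 0, 0, 0, 0],
  ],
)

```text
time_s: 21.87
ee_pos: [0.5068, -0.2467, 0.1864]
eef_rot: [-3.14, 0.067, 0.005]
contact_force: [0.6, 0.3, -2.8]
width: 0.0113
```

```bash
python3 - <<'E'
from s import *
print("go",Rm.T@(np.array([.507,-.2443,.0344])-st["ee_pos"])*100)
E
```

```text
21.8667 [ 0.5068 -0.2467  0.1864] yang -92.43 F [ 0.6  0.3 -2.8] T [0.024 0.045 0.047] w 0.0113 [-0.26  0.5   0.89  1.84 -0.45  1.02 -0.79]
ring [ 0.5817 -0.2499  0.1618]
go [ 0.0515088  -0.23677328 15.20465243]
```

>>> drive_tool(
  motion=[
    [0, -0.2, 3.5, 0, 0],
    [0, 0, 3.8, 0, 0],
    [0, 0, 3.5, 0, 0],
    [0, 0, 2.5, 0, 0],
    [0, 0, 1, 0, 0],
    [0, 0, 0.3, 0, 0],
    [0, 0, 0.2, 0, 0],
    [0, 0, 0, 0, 0],
  ],
)

```text
time_s: 22.53
ee_pos: [0.5088, -0.2445, 0.0412]
eef_rot: [3.141, -0.053, 0.002]
contact_force: [0.6, -0.1, -2.7]
width: 0.0111
```

```bash
python3 s.py
```

```text
22.5333 [ 0.5088 -0.2445  0.0412] yang -91.94 F [ 0.6 -0.1 -2.7] T [-0.059  0.028 -0.038] w 0.0111 [-0.13  0.68  0.71  1.96 -0.65  0.75 -0.63]
ring [ 0.5838 -0.247   0.0169]
```

>>> drive_tool(
  motion=[
    [0, 0, 0.3, 0, 0],
    [0, 0, 0.2, 0, 0],
    [0, 0, 0.1, 0, 0],
    [0, 0, 0, 0, 0],
  ],
)

```text
time_s: 22.87
ee_pos: [0.5083, -0.2441, 0.0346]
eef_rot: [-3.141, 0.055, -0.001]
contact_force: [0.2, -0.0, -2.6]
width: 0.0117
```

>>> drive_tool(
  motion=[
    [0, 0, 0.1, 0, 0],
    [0, 0, 0, 0, 0],
  ],
)

```text
time_s: 23.03
ee_pos: [0.5086, -0.2444, 0.0344]
eef_rot: [-3.141, 0.055, -0.002]
contact_force: [-2.0, 1.5, 8.9]
width: 0.0115
```

Contact with the board. I'll release and retreat.

>>> drive_tool(
  motion=[
    [0, 0, 0, 0, 0.3],
    [0, 0, 0, 0, 0.5],
    [0, 0, 0, 0, 0.6],
    [0, 0, 0, 0, 0.6],
    [0, 0, -2, 0, 0.6],
    [0, 0, -4, 0, 0.6],
    [0, 0, -4, 0, 0.6],
    [0, 0, -4, 0, 0.6],
    [0, 0, 0, 0, 0.6],
    [0, 0, 0, 0, 0.6],
  ],
)

```text
time_s: 23.87
ee_pos: [0.5094, -0.2448, 0.1755]
eef_rot: [3.14, -0.055, 0.007]
contact_force: [0.1, -0.2, -0.0]
width: 0.0511
```

```bash
python3 - <<'E'
from s import *
imaging.grab_frame("wrist"); W=cam("wrist",st)
for l,z in (("wrench_grip",.04),("wrench_ring",.01),("wrench",.01)):
    print(l,[(np.round(d["pixel"],1).tolist(),round(d["p"],2),np.round(onz(W,d["pixel"],z),4).tolist()) for d in finder.pinpoint("wrist",l)][:2])
im0=cv2.imread("pics/scene0.png")
im=imaging.grab_frame("scene"); C=cam("scene")
for l,z in (("wrench_ring",.01),("wrench_grip",.04),("handwheel",0),("bowl",0),("cup",0),("jar",0),("slipcup",0),("brush",0),("stone",0)):
    print(l,[(np.round(d["pixel"]).tolist(),round(d["p"],2),np.round(onz(C,d["pixel"],z),3).tolist()) for d in finder.pinpoint("scene",l)][:1])
df=cv2.absdiff(im,im0).max(2)>45; n,_,s_,c=cv2.connectedComponentsWithStats(df.astype(np.uint8)); print("changed",[(s_[i].tolist()) for i in range(1,n) if s_[i][4]>40])
E
```

```text
23.8667 [ 0.5094 -0.2448  0.1755] yang -91.99 F [ 0.1 -0.2 -0. ] T [ 0.043  0.009 -0.074] w 0.0511 [-0.26  0.51  0.89  1.85 -0.47  1.   -0.78]
ring [ 0.5844 -0.2475  0.1515]
wrench_grip [([324.1, 186.9], 0.7, [0.5099, -0.2418, 0.04])]
wrench_ring [([328.0, 107.7], 0.71, [0.5815, -0.248, 0.01])]
wrench [([326.6, 180.3], 0.57, [0.5084, -0.2441, 0.01]), ([327.0, 108.5], 0.41, [0.5808, -0.247, 0.01])]
wrench_ring [([262.0, 260.0], 0.86, [0.586, -0.247, 0.01])]
wrench_grip [([254.0, 234.0], 0.52, [0.503, -0.243, 0.04])]
handwheel [([340.0, 289.0], 0.63, [0.779, -0.073, 0.0])]
bowl [([396.0, 268.0], 0.76, [0.785, 0.116, 0.0])]
cup [([444.0, 222.0], 0.84, [0.694, 0.367, 0.0])]
jar [([435.0, 184.0], 0.79, [0.523, 0.457, 0.0])]
slipcup [([198.0, 293.0], 0.94, [0.613, -0.454, 0.0])]
brush [([170.0, 244.0], 0.92, [0.388, -0.497, 0.0])]
stone [([384.0, 166.0], 0.54, [0.348, 0.341, 0.0])]
changed [[240, 0, 7, 16, 70], [245, 0, 28, 55, 721], [295, 0, 30, 19, 220], [281, 13, 7, 12, 50], [296, 13, 29, 24, 311], [227, 25, 17, 24, 185], [279, 28, 12, 50, 305], [328, 30, 29, 44, 704], [302, 38, 73, 108, 2858], [199, 72, 54, 95, 2422], [325, 144, 33, 57, 1045], [221, 164, 47, 48, 1098]]
```

```bash
python3 -c "
from bench import robot
print(robot.job_done())"
```

```text
the job is handed in; nothing more can be done
None
```

The gland nut is finger-tight plus about a quarter turn with the wrench, and the wrench is back on its rest board. I handed the job in at about 24 s, and no verdict was reported.

- **Finger-tight:** The fingers turned the nut about 69° clockwise. The torque jumped at about −20°, and the follower moved on by only a few degrees before I let go.
- **Wrench:** I gripped it once, then regripped it turned half round so the camera could see the ring. The ring went down over the hexagon with no measurable contact force. I turned it about 99°, backed it off 12° and lifted it clear.
- **Follower:** It went from about −22° to about −110°, a turn of roughly 88° (allowed 70 to 112°). The readings of the final angle disagreed, from −104° to −115°; all of them are inside the range.
- **Slack in the ring:** On the nut it showed about 14.5° of lag, more than the 7° stated, but nut and follower stayed aligned.
- **Wrench on the board:** It lies within a few mm of where it started, and contact was felt before release. I judged it flat from the height and the detector positions, not from a picture.
- **Other things on the bench:** Comparing the fixed scene camera's first and last pictures, the only changes are where the arm was and is now, so nothing else appears to have moved.

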